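# Clip the purple-cap tube rack onto the rocker and start it

## Task

Take the rack of purple-capped tubes, keeping it upright, set it on the tube rocker between the two orange spring clips and press it down until both clips snap over its end lugs and it sits fully home, then stop pressing: do not force it further. Once it is clipped in, push the green lever all the way over, away from the robot, to start the rocker, and let everything go. Leave the red-capped rack, the amber bottle and the yellow tub where they are.

Things in the scene. Friction and masses are not known exactly. Their poses are not given: they have to be found in the camera images.
- purple_rack: aluminium rack, 8 tubes with purple caps, 0.26 to 0.42 kg; 56 mm (x) by 130 mm (y, long axis). Origin: centre of its underside, z up. At each end a white round lug, a 12 mm bar along x with its axis at y = +-65 mm, z = 20 mm (142 mm over both). Top plate up to z = 62 mm, caps up to 86 mm, none within 22 mm of y = 0. Both ends alike: it may go in either way round
- purple_rack_grip (a point): middle of the purple rack's handle, 98 mm above its underside: an upright plate at the rack's centre, 14 mm thick in x, 36 mm wide in y, top at 115 mm; pinch it from above across x. It stands free above the top plate at 62 mm
- red_rack: identical rack with red caps; same frame; must be left where it stands
- rocker: white fixed tube rocker, 190 mm (x) by 340 mm (y); origin at the centre of its underside, z up, x away from the robot at yaw 0. Grey deck with a thin black rubber pad, top at 60 mm (called the deck). Clip posts 50 mm above the deck, 98 to 112 mm from the seat's centre in y. Steel rails along the seat's long sides, 60 mm apart inside, 12 mm high. Start lever 160 mm from the seat's centre towards -y
- seat (a point): centre of the seat on the rocker's deck, at deck height (60 mm above the table), axes as the rocker's. When the rack is home, its underside lies on the deck, its origin here, its long axis along y
- clip_left (a joint): orange spring clip at the +y end of the seat: how far it is pushed back, 0 (at rest, and again when the rack is home) to 0.008 m. Smooth nose bar along x, 16 mm in diameter, axis 75.5 mm from the seat's centre, 30 mm above the deck; it overhangs the lug by 3.5 mm
- clip_right (a joint): the same at the -y end. The lugs meet the noses when the rack's underside is 19 mm above the deck; pressing past both clips takes about 6 to 16 N of push, most at 12 to 17 mm; below 10 mm the clips pull the rack down
- start (a joint): start lever of the rocker: 0 = leaning 0.5 rad towards the rocker's -x (off), 1.0 rad = leaning 0.5 rad towards its +x (on); it stays where it is left and moves with about 1 N at the knob
- start_tip (a point): centre of the lever's green ball knob, 26 mm in diameter, 90 mm from the lever's pivot; the pivot is 74 mm above the table and the lever swings in the rocker's x-z plane
- amber_bottle: amber bottle with brass cap, 56 mm in diameter, 130 mm tall, origin at its underside; a bystander
- yellow_tub: yellow round tub with two bottles in it, 117 mm in diameter, about 118 mm tall, origin at its underside; a bystander
Not all that is in view belongs to the job. What is shaped like the purple_rack but black or turquoise is not meant.

How it is judged:
On the way, in this order (a step that is already met when the one before it is completed fails the run):
1. the purple rack is clipped home on the seat: underside on the deck, both clips sprung back (z of purple_rack in the frame of seat below 0.003 m and distance between purple_rack and seat below 0.008 m and value of joint each of clip_left, clip_right below 0.0015 m and angle between the y axis of purple_rack and the y axis of seat, either way round below 0.1 rad), for 0.2 s.
2. the start lever is pushed over to on (value of joint start above 0.8 rad), for 0.2 s.
At the end, for the whole second after the job is handed in: Purple rack on the seat: underside within 3 mm of the deck, origin within 8 mm of its centre, aligned within 0.1 rad, level within 0.05 rad, at rest; both clips back (below 1.5 mm); lever beyond 0.8 rad; red rack within 30 mm of its start; red rack, bottle and tub upright (all of step 1 and angle between purple_rack's own z axis and vertical below 0.05 rad and value of joint start above 0.8 rad and linear speed of purple_rack below 0.02 m/s and distance of red_rack from where it was at the start of the episode below 0.03 m and angle between red_rack's own z axis and vertical below 0.1 rad and angle between each of amber_bottle, yellow_tub's own z axis and vertical below 0.2 rad); the robot touches nothing.
It fails at once if the purple rack is forced or slammed onto the rocker with more than 60 N (contact force between purple_rack and rocker above 60 N).
It fails at once if the purple rack is tipped by more than 0.5 rad (angle between purple_rack's own z axis and vertical above 0.5 rad).
It fails at once if the red rack is moved by more than 30 mm (distance of red_rack from where it was at the start of the episode above 0.03 m).
It fails at once if the bottle or the tub is moved by more than 30 mm (distance of any of amber_bottle, yellow_tub from where it was at the start of the episode above 0.03 m).
It also fails if it takes over 58 s, if anything falls off the work surface, if the arm or the gripper's body presses on something with over 40 N, if the wrist force passes 120 N, or if a joint passes its speed limit or range.

## Robot

A 6-joint arm with a two-finger parallel gripper is mounted at the origin on the work surface. World frame = base frame: x ahead of the robot, y to its left, z up, the work surface at z = 0. Lengths are in m, angles in rad, forces in N, time in s.
With the tool pointing down it reaches from about 0.35 to 0.85 m from the base axis. Payload 8.1 kg.
Tool frame: the origin (TCP) lies at the very end of the fingers, on their centre line; the grasp point (between the pads) lies robot.tcp_to_grasp behind it (robot.tcp_to_grasp is the distance from the TCP to the grasp point, in m); z points along the fingers, y is the line along which they close (so a half turn about z gives the same grasp; the last joint's range is limited). The gripper opens to 93 mm and grips with 3 to 60 N. Pads are 15 mm wide; open, the fingers measure 128 mm over their backs; the gripper's body (75 mm by 188 mm) begins 65 mm behind the grasp point.
Start: joints at [1.254, 0.13, 1.488, -0, 1.523, -0.085], TCP at [0.138, 0.584, 0.196] pointing down, gripper open.
Joint ranges: [-2.96, 2.96], [-0.89, 2.26], [0.02, 2.5], [-1.34, 4.48], [0, 2.73], [-2.66, 2.66]. Speed limits (rad/s): [2.39, 2.39, 2.79, 3.14, 3.14, 3.14].

## Interface

Orientations are given as a rotation vector (axis times angle).
In Python, from plant import robot gives the robot as it stands. The module is installed in compiled form; this text tells all that it offers.
- The arm moves only by the shell command python3 -m pendant 'ROWS' [FORCE]. ROWS is JSON, a list that holds one entry, the list of rows, each a list of 5 numbers: the opening, from 0 (shut) to 1 (fully open), then the shift along the tool's x, y, z in cm, then the turn about the tool's z in degrees. In form: [[[fingers, x, y, z, roll], ...]]. A call has 1 to 8 rows; each row shifts and turns the commanded pose from where the row before left it, along the tool's axes as they then stand; what a row does not reach is not made up. A row lasts 1/10 s, in which the tool goes at most 50 mm and 8.59 degrees, less where a joint would pass 70% of its speed; a pose out of reach is approached as far as the arm can. A call is refused whole if a number of a shift passes 5 or a number of a turn 8.59, either way. A call with a gripper value outside its range is refused whole. The fingers move at their own pace and stop on an object; FORCE is the grip in N (left out, the last holds). Time passes only in rows, so rows that do not move let the fingers close. It gives the time, the measured TCP pose, the force, the opening and the grip force at its end, in the units of the state.
- robot.read_state(): the state, without advancing time (a new reading comes with each control period).
- robot.read_camera(name): name is "scene" or "top" or "wrist"; returns a dict with "img" (420x560x3 uint8, blue, green, red), "K" (3x3 intrinsics, pixels), "k1" (the pictures are not rectified: a ray, as slopes to the right and down, at radius r is drawn at 1 + k1 r^2 times it, then the intrinsics apply), "pose" (4x4, takes a point from camera to world coordinates). Camera axes: x right, y up, looking along -z (the intrinsics and any distortion apply to the point x, -y, -z); pixel columns grow to the right and rows downward; lengths in m; the calibration is good to about 2 mm. A picture is of the moment at which its call begins. There is no depth.
- robot.close_job(): hands the job in; it is judged then, once.
The state is a dict: "t": time; "q": joint angles; "dq": joint speeds; "joint_torque": joint torques, N m; "tool_pos": TCP position; "orientation": TCP orientation; "force": force on the tool from outside, world axes, zero at the start; "wrist_torque": the same for the moment, N m; "opening": finger opening in m; "gripper_force": force on a finger pad.
Only numpy, scipy, OpenCV 4.12 (cv2) and the standard library are available. Lean on these libraries where they do the work, as an engineer would, in place of code of your own. Each camera call takes 0.05 s, during which the arm holds its last target. There are 200 camera calls.

## Working session

There is one attempt and no reset: what is moved stays moved. The work goes in short steps, Python scripts to look and compute and a shell command to move; the robot and the scene stay as the last step left them, time stands still between calls to the robot, and variables do not carry over. Pictures are saved under pics/ and viewed, at most 11 in all, crops included, and the job is handed in when it is done.

```bash
mkdir -p pics
python3 - <<'E'
from plant import robot
import cv2,pickle
d={}
for n in("scene","top"):
    c=robot.read_camera(n);d[n]=c;cv2.imwrite(f"pics/{n}0.png",c["img"]);print(n,c["K"].tolist(),c["k1"],c["pose"].round(3).tolist())
pickle.dump(d,open("c0.pkl","wb"))
s=robot.read_state();print({k:s[k] for k in("t","tool_pos","orientation","force","opening")},robot.tcp_to_grasp)
E
```

```text
scene [[409.61824543553263, 0.0, 274.7703623409403], [0.0, 409.61824543553263, 204.16622229379155], [0.0, 0.0, 1.0]] 0.015529075446216496 [[0.742, -0.443, 0.503, 1.048], [0.67, 0.493, -0.555, -0.429], [-0.002, 0.749, 0.663, 0.779], [0.0, 0.0, 0.0, 1.0]]
top [[450.96799004760027, 0.0, 283.00059798638847], [0.0, 450.96799004760027, 210.0715931710839], [0.0, 0.0, 1.0]] -0.064991312515247 [[-0.013, 0.998, -0.057, 0.474], [-1.0, -0.012, 0.021, 0.138], [0.021, 0.058, 0.998, 1.146], [0.0, 0.0, 0.0, 1.0]]
{'t': 0.1, 'tool_pos': array([0.13765303, 0.58343472, 0.19521672]), 'orientation': array([-3.63284213e-01, -3.12019525e+00,  2.53723164e-03]), 'force': array([ 0.57160635, -0.34889531, -0.21167023]), 'opening': 0.09260572621514343} 0.0188
```

View pics/scene0.png

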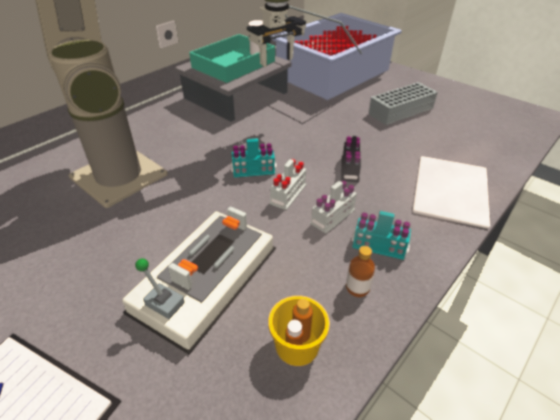

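View pics/top0.png

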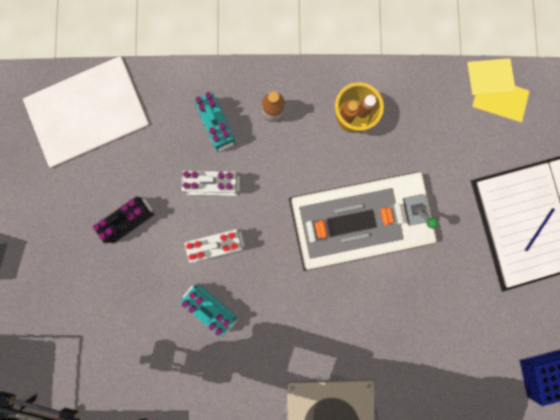

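The scene picture shows the arm at the left, the rocker near (200,275) with its green knob at (142,264), and the tub, bottle and racks to the right.
Candidates in the top view:
- purple caps on aluminium at (210,183) – this one fits the description
- red caps on aluminium at (214,245)
- turquoise racks at (214,120) and (208,310)
- black rack at (123,220)

In the scene view my choice is at (335,205).

```bash
cat > h.py <<'E'
import numpy as np,cv2
def ray(c,p):
    K=c["K"];d=(np.array(p,float)-[K[0,2],K[1,2]])/[K[0,0],K[1,1]];u=d.copy()
    for _ in range(20):u=d/(1+c["k1"]*(u@u))
    T=c["pose"];return T[:3,3],T[:3,:3]@np.array([u[0],-u[1],-1])
def onz(c,p,z):
    o,v=ray(c,p);return o+v*(z-o[2])/v[2]
def tri(c1,p1,c2,p2):
    o,v=ray(c1,p1);q,w=ray(c2,p2);s=np.linalg.lstsq(np.c_[v,-w],q-o,rcond=None)[0]
    a=o+v*s[0];b=q+w*s[1];return (a+b)/2,np.linalg.norm(a-b)
def blobs(c,lo,hi,roi,amin=8):
    x0,y0,x1,y1=roi;h=cv2.cvtColor(c["img"],cv2.COLOR_BGR2HSV)
    m=cv2.inRange(h,np.array(lo),np.array(hi));z=np.zeros_like(m);z[y0:y1,x0:x1]=m[y0:y1,x0:x1]
    n,_,st,ce=cv2.connectedComponentsWithStats(z)
    return z,[(ce[i].round(1),int(st[i,4])) for i in range(1,n) if st[i,4]>=amin]
E
python3 - <<'E'
import pickle;from h import *
d=pickle.load(open("c0.pkl","rb"));t,s=d["top"],d["scene"]
def show(n,c,lo,hi,roi,z):
    m,b=blobs(c,lo,hi,roi);print(n)
    for p,a in b:print("  ",p,a,onz(c,p,z).round(4))
    return m,b
P=([130,60,30],[172,255,255]);O=([3,180,150],[16,255,255]);G=([50,120,40],[75,255,255])
m,_=show("purple top",t,*P,(170,160,245,206),.086)
pts=np.argwhere(m)[:,::-1];w=np.array([onz(t,p,.08)[:2] for p in pts]);r=cv2.minAreaRect(w.astype(np.float32));print(w.mean(0),r)
m,_=show("white top",t,[0,0,120],[180,70,255],(175,160,245,206),.062);
show("purple scene",s,*P,(305,175,360,232),.08)
_,a=show("orange top",t,*O,(295,180,410,250),.095)
_,b=show("orange scene",s,*O,(170,205,250,280),.095)
a=sorted([x for x in a if x[1]>30],key=lambda x:x[0][0]);b=sorted([x for x in b if x[1]>30],key=lambda x:-x[0][0])
for x,y in zip(a,b):print("tri",tri(t,x[0],s,y[0]))
_,g=show("green top",t,*G,(415,205,450,240),.153);_,k=show("green sc",s,*G,(125,250,160,280),.153)
print("knob",tri(t,max(g,key=lambda x:x[1])[0],s,max(k,key=lambda x:x[1])[0]))
m,_=show("pad",t,[0,0,0],[180,255,45],(315,200,390,245),.06)
m,_=show("rocker white",t,[10,5,150],[40,90,255],(285,170,440,275),.06)
A=cv2.resize(t["img"][150:275,165:260],None,fx=4,fy=4,interpolation=2);B=cv2.resize(t["img"][165:280,280:460],None,fx=2.2,fy=2.2,interpolation=2)
h=max(A.shape[0],B.shape[0]);cv2.imwrite("pics/crop1.png",np.hstack([cv2.copyMakeBorder(i,0,h-i.shape[0],0,4,0) for i in(A,B)]))
E
```

```text
purple top
   [190.1 173.9] 68 [0.6226 0.3336 0.086 ]
   [220.5 174.8] 30 [0.6196 0.2617 0.086 ]
   [229. 175.] 37 [0.6188 0.2417 0.086 ]
   [189.9 185.2] 61 [0.5957 0.334  0.086 ]
   [220.4 185.6] 30 [0.5939 0.2621 0.086 ]
   [228.5 185.7] 31 [0.5935 0.243  0.086 ]
[0.60920583 0.2936634 ] ((0.6095304489135742, 0.29350727796554565), (0.11652925610542297, 0.04060160741209984), 89.29269409179688)
white top
   [208.4 182.7] 2855 [0.604  0.2938 0.062 ]
purple scene
   [347.2 187.6] 103 [0.6172 0.3366 0.08  ]
   [325.2 202.1] 144 [0.6088 0.2494 0.08  ]
orange top
   [386.5 215.4] 127 [ 0.5184 -0.1279  0.095 ]
   [320.4 228.9] 125 [0.4888 0.0287 0.095 ]
orange scene
   [230.7 222.1] 115 [0.4934 0.0246 0.095 ]
   [188.6 265.5] 127 [ 0.5241 -0.1285  0.095 ]
tri (array([0.48896584, 0.02816446, 0.0896149 ]), np.float64(0.0001700094045177046))
tri (array([ 0.51964808, -0.12768842,  0.09076616]), np.float64(0.0032142581354447676))
green top
   [432.1 222.4] 58 [ 0.499 -0.216  0.153]
green sc
   [141.4 263.9] 97 [ 0.4959 -0.2136  0.153 ]
knob (array([ 0.49893542, -0.21480668,  0.15644706]), np.float64(4.463896558819006e-05))
pad
rocker white
   [365.9 219.4] 4725 [ 0.5109 -0.086   0.06  ]
   [425.3 200.6] 15 [ 0.555  -0.2339  0.06  ]
   [347.7 207.8] 78 [ 0.5395 -0.0422  0.06  ]
   [354.  237.4] 86 [ 0.4677 -0.056   0.06  ]
```

View pics/crop1.png

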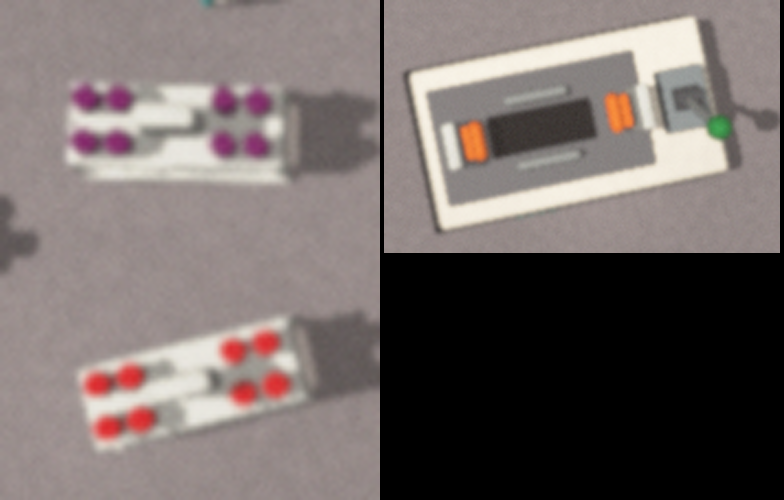

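The crop confirms the choice: purple caps on the aluminium rack, with its handle at about (165,118) in the crop. The clips sit at about 0.090 m, as they should, and the knob comes out at 0.156 m against 0.153 m expected. I start by turning the tool.

```bash
cat >> h.py <<'E'
from scipy.spatial.transform import Rotation as Ro
def todo(s,p,yaw):
    "tool shift in cm after the turn, and turn in deg, so tool y lies at angle yaw (mod pi)"
    R=Ro.from_rotvec(s["orientation"]).as_matrix();a=np.arctan2(R[1,1],R[0,1])
    turn=(a-yaw+np.pi/2)%np.pi-np.pi/2;R2=R@Ro.from_rotvec([0,0,turn]).as_matrix()
    e=np.array(p)-s["tool_pos"]
    print("t",round(s["t"],2),"tcp",s["tool_pos"].round(4),"F",s["force"].round(1),"op",round(s["opening"],4),"tilt",R[:,2].round(3),"turn deg",np.degrees(turn).round(2),"shift now",(R.T@e*100).round(2),"after turn",(R2.T@e*100).round(2))
E
python3 -m pendant '[[[1,0,0,0,8.5],[1,0,0,0,8.5],[1,0,0,0,8.5],[1,0,0,0,8.5],[1,0,0,0,8.5],[1,0,0,0,8.5],[1,0,0,0,8.5],[1,0,0,0,8.5]]]'
python3 - <<'E'
from plant import robot;from h import *
todo(robot.read_state(),[.608,.293,.2],-.03)
E
```

```text
t: 0.9
tool_pos: [0.1377, 0.5836, 0.1955]
orientation: [2.053, 2.377, -0.002]
force: [0.2, 0.7, 0.6]
opening: 0.0927
gripper_force: 0.0
t 0.9 tcp [0.1377 0.5836 0.1955] F [0.2 0.7 0.6] op 0.0927 tilt [-0.    -0.001 -1.   ] turn deg 10.09 shift now [-35.6   42.3   -0.44] after turn [-27.64  47.88  -0.44]
```

```bash
python3 -m pendant '[[[1,0,0,0,5],[1,0,0,0,5],[1,-2.3,4,0,0],[1,-2.3,4,0,0],[1,-2.3,4,0,0],[1,-2.3,4,0,0],[1,-2.3,4,0,0],[1,-2.3,4,0,0]]]'
python3 -m pendant '[[[1,-2.3,4,0,0],[1,-2.3,4,0,0],[1,-2.3,4,0,0],[1,-2.3,4,0,0],[1,-2.3,4,0,0],[1,-2.3,4,0,0],[1,0,0,0,0],[1,0,0,0,0]]]'
python3 - <<'E'
from plant import robot;from h import *
import pickle
c=robot.read_camera("wrist");pickle.dump(c,open("w1.pkl","wb"));cv2.imwrite("pics/w1.png",c["img"]);print(c["pose"].round(3).tolist(),c["K"][0],c["k1"])
todo(robot.read_state(),[.608,.293,.082],-.03)
_,b=blobs(c,[130,60,30],[172,255,255],(0,0,560,420),150)
for p,a in b:print(p,a,onz(c,p,.086).round(4))
E
```

```text
t: 1.7
tool_pos: [0.3758, 0.4392, 0.1957]
orientation: [-2.246, -2.197, 0.001]
force: [0.2, 0.2, 0.2]
opening: 0.093
gripper_force: 0.0
t: 2.5
tool_pos: [0.6119, 0.2961, 0.1948]
orientation: [-2.248, -2.193, 0.003]
force: [-0.9, 0.4, 0.2]
opening: 0.0926
gripper_force: 0.0
[[1.0, 0.022, 0.008, 0.614], [-0.023, 0.963, 0.268, 0.372], [-0.002, -0.268, 0.964, 0.383], [0.0, 0.0, 0.0, 1.0]] [310.88769261   0.         280.64853633] -0.014228198052245861
t 2.55 tcp [0.6111 0.2971 0.1953] F [-0.6  0.8  0.6] op 0.0932 tilt [-0.002 -0.    -1.   ] turn deg 0.4 shift now [-0.42 -0.29 11.33] after turn [-0.42 -0.28 11.33]
[172.6   4. ] 167 [0.5247 0.4717 0.086 ]
[211.4   4.6] 199 [0.5574 0.4703 0.086 ]
[187.5  19.7] 383 [0.5361 0.4595 0.086 ]
[263.5 152.5] 210 [0.5967 0.3461 0.086 ]
[290.4 152.9] 208 [0.6221 0.3452 0.086 ]
[263.7 173. ] 214 [0.5962 0.3267 0.086 ]
[290.2 173.1] 215 [0.6216 0.326  0.086 ]
[  6.7 176.3] 299 [0.3456 0.3296 0.086 ]
[463.5 181.3] 612 [0.7894 0.3144 0.086 ]
[475.1 202.8] 472 [0.8039 0.2926 0.086 ]
[394.9 211.2] 254 [0.7249 0.2858 0.086 ]
[376.4 219.1] 242 [0.707 0.278 0.086]
[264.  242.3] 435 [0.5938 0.2557 0.086 ]
[288.9 242.4] 444 [0.6192 0.2551 0.086 ]
[403.4 233.4] 281 [0.7354 0.2622 0.086 ]
[385.4 239.7] 225 [0.7175 0.2558 0.086 ]
```

View pics/w1.png

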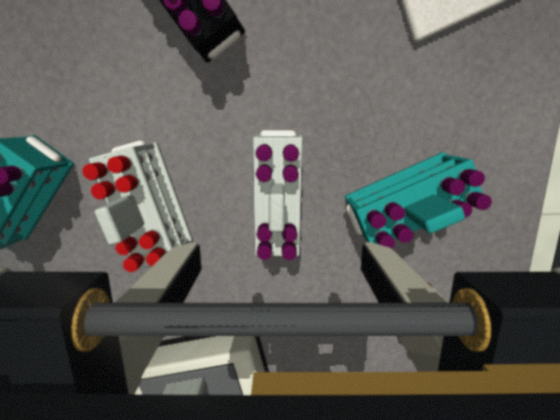

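The wrist view shows the purple rack squarely between the fingers, with its handle at (277,210). The caps put its centre at (0.608, 0.294), matching the top view. The neighbouring racks are clear of the half-open fingers.

```bash
python3 -m pendant '[[[0.5,-0.3,-0.3,0,0.4],[0.5,0,0,0,0],[0.5,0,0,3,0],[0.5,0,0,3,0],[0.5,0,0,2.5,0],[0.5,0,0,1.5,0],[0.5,0,0,1.5,0],[0.5,0,0,0,0]]]' 25
python3 -m pendant '[[[0,0,0,0,0],[0,0,0,0,0],[0,0,0,0,0],[0,0,0,0,0],[0,0,0,0,0]]]' 35
```

```text
t: 3.35
tool_pos: [0.607, 0.2942, 0.0791]
orientation: [-2.252, -2.188, 0.004]
force: [0.2, -0.1, -0.3]
opening: 0.0467
gripper_force: 0.0
t: 3.85
tool_pos: [0.6087, 0.2945, 0.0818]
orientation: [2.254, 2.188, 0.001]
force: [-1.8, 0.8, 2.7]
opening: 0.0138
gripper_force: 35.0
```

```bash
python3 -m pendant '[[[0,0,0,-1,0],[0,0,0,-2,0],[0,0,0,-2.5,0],[0,0,0,-2.5,0],[0,0,0,-2.5,0],[0,0,0,-2.5,0],[0,0,0,-2,0],[0,0,0,0,0]]]'
python3 - <<'E'
from plant import robot;from h import *
import pickle
c=robot.read_camera("wrist");cv2.imwrite("pics/w2.png",c["img"]);pickle.dump(c,open("w2.pkl","wb"))
todo(robot.read_state(),[.5043,-.0498,.235],.192)
E
```

```text
t: 4.65
tool_pos: [0.6101, 0.295, 0.2355]
orientation: [2.252, 2.187, 0.009]
force: [0.8, 1.2, -3.4]
opening: 0.0135
gripper_force: 35.0
t 4.7 tcp [0.6093 0.2947 0.233 ] F [ 1.3 -0.  -5. ] op 0.0134 tilt [ 0.003  0.001 -1.   ] turn deg -12.68 shift now [-34.74  -9.49  -0.27] after turn [-31.81 -16.88  -0.27]
```

View pics/w2.png

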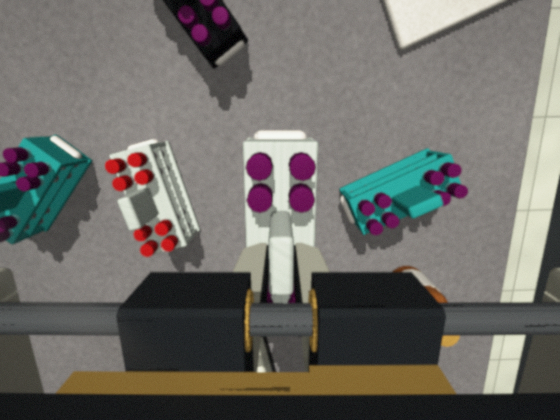

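The rack is held upright and centred: its caps are at (260–302, 165–198) and its lug is at (280,135). The red rack has not moved. Next I carry it over the seat.

```bash
python3 -m pendant '[[[0,0,0,0,-6.35],[0,0,0,0,-6.35],[0,-3.2,-1.7,0,0],[0,-3.2,-1.7,0,0],[0,-3.2,-1.7,0,0],[0,-3.2,-1.7,0,0],[0,-3.2,-1.7,0,0],[0,-3.2,-1.7,0,0]]]'
python3 -m pendant '[[[0,-3.2,-1.7,0,0],[0,-3.2,-1.7,0,0],[0,-3.2,-1.7,0,0],[0,-3,-1.6,0,0],[0,0,0,0,0],[0,0,0,0,0],[0,0,0,0,0]]]'
python3 - <<'E'
from plant import robot;from h import *
import pickle
d={n:robot.read_camera(n) for n in("wrist","top","scene")};pickle.dump(d,open("c3.pkl","wb"))
c=d["wrist"];cv2.imwrite("pics/w3.png",c["img"])
todo(robot.read_state(),[.5043,-.0498,.161],.192)
_,b=blobs(c,[3,180,120],[16,255,255],(0,0,560,420),50)
for p,a in b:print("orange",p,a,onz(c,p,.09).round(4))
_,b=blobs(c,[130,60,30],[172,255,255],(200,100,360,320),50)
for p,a in b:print("caps",p,a,onz(c,p,.086+.154).round(4))
E
```

```text
t: 5.5
tool_pos: [0.5433, 0.085, 0.2287]
orientation: [-1.996, -2.423, 0.004]
force: [0.9, -0.6, -3.4]
opening: 0.0134
gripper_force: 35.0
t: 6.2
tool_pos: [0.5029, -0.0494, 0.23]
orientation: [-1.996, -2.423, 0.001]
force: [-0.3, 0.3, -3.3]
opening: 0.0135
gripper_force: 35.0
t 6.35 tcp [ 0.5034 -0.0492  0.2307] F [ 0.5 -0.4 -4.2] op 0.0135 tilt [-0.001  0.    -1.   ] turn deg 0.1 shift now [-0.08  0.08  6.97] after turn [-0.08  0.08  6.97]
orange [280.8 118.4] 791 [0.4877 0.0303 0.09  ]
orange [515.1 238.8] 345 [ 0.7729 -0.046   0.09  ]
orange [509.3 270.8] 98 [ 0.7818 -0.0848  0.09  ]
caps [258.9 166.2] 567 [ 4.811e-01 -4.000e-04  2.400e-01]
caps [301.6 166.2] 564 [0.505  0.0043 0.24  ]
caps [259.6 197.5] 574 [ 0.4847 -0.0184  0.24  ]
caps [300.9 197.6] 570 [ 0.5085 -0.0138  0.24  ]
caps [292.4 296.5] 58 [ 0.5169 -0.0788  0.24  ]
caps [268.5 296.9] 57 [ 0.5018 -0.082   0.24  ]
```

View pics/w3.png

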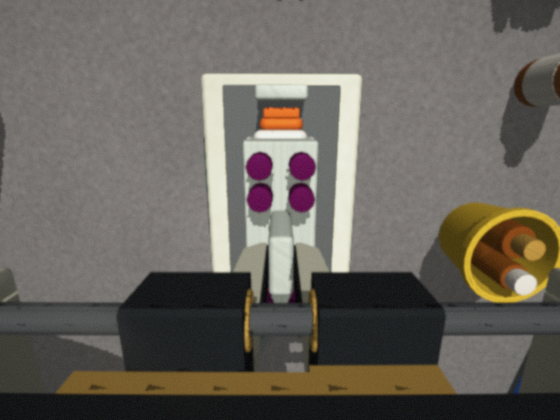

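The wrist view shows the rack lined up over the seat: the clip is at (281,118), the caps are symmetric about column 280, and the rocker edges are symmetric too. I go down to just above the clips.

```bash
python3 -m pendant '[[[0,-0.1,0.05,2,0],[0,0,0,2,0],[0,0,0,1.3,0],[0,0,0,0.7,0],[0,0,0,0.4,0],[0,0,0,0,0],[0,0,0,0,0]]]' 55
python3 - <<'E'
from plant import robot;from h import *
import pickle
c=robot.read_camera("wrist");cv2.imwrite("pics/w4.png",c["img"]);s=robot.read_camera("scene")
a=cv2.resize(s["img"][150:330,110:310],None,fx=2,fy=2,interpolation=2);b=c["img"][60:420,90:470]
cv2.imwrite("pics/m4.png",np.hstack([a,b]))
todo(robot.read_state(),[.5043,-.0498,.141],.192)
E
```

```text
t: 7.05
tool_pos: [0.5046, -0.051, 0.168]
orientation: [1.997, 2.424, 0.001]
force: [-0.2, 0.3, -3.8]
opening: 0.0132
gripper_force: 55.0
t 7.15 tcp [ 0.5046 -0.0511  0.1681] F [-0.3  1.1 -3.5] op 0.0132 tilt [ 0.001 -0.    -1.   ] turn deg 0.02 shift now [ 0.14 -0.01  2.71] after turn [ 0.14 -0.01  2.71]
```

View pics/m4.png

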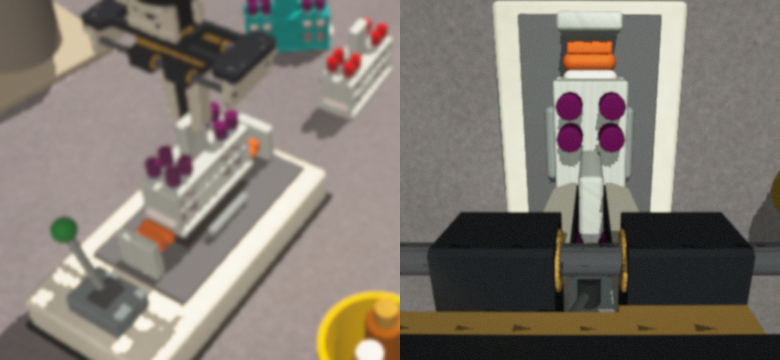

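The rack hangs level just above the clips and between the rails, with its lug against the nose at (590,68). I press in small steps.

```bash
python3 -m pendant '[[[0,0.1,0,0.3,0],[0,0,0,0.3,0],[0,0,0,0.2,0],[0,0,0,0,0]]]'
python3 -m pendant '[[[0,0,0,0.2,0],[0,0,0,0.2,0],[0,0,0,0,0]]]'
python3 -m pendant '[[[0,0,0,0.2,0],[0,0,0,0.2,0],[0,0,0,0,0]]]'
```

```text
t: 7.55
tool_pos: [0.5045, -0.0494, 0.1602]
orientation: [1.997, 2.424, 0.003]
force: [-1.1, 3.9, 5.1]
opening: 0.0135
gripper_force: 55.0
t: 7.85
tool_pos: [0.5053, -0.0502, 0.1573]
orientation: [1.996, 2.422, 0.003]
force: [-1.4, 0.8, 8.3]
opening: 0.0135
gripper_force: 55.0
t: 8.15
tool_pos: [0.5055, -0.0505, 0.1532]
orientation: [1.996, 2.421, 0.003]
force: [0.4, -1.1, 7.5]
opening: 0.0135
gripper_force: 55.0
```

```bash
python3 -m pendant '[[[0,0,0,0.2,0],[0,0,0,0.2,0],[0,0,0,0,0]]]'
python3 -m pendant '[[[0,0,0,0.2,0],[0,0,0,0.2,0],[0,0,0,0,0]]]'
python3 -m pendant '[[[0,0,0,0.1,0],[0,0,0,0.1,0],[0,0,0,0,0]]]'
```

```text
t: 8.45
tool_pos: [0.5039, -0.0499, 0.1466]
orientation: [1.998, 2.424, 0.0]
force: [2.9, -0.6, -6.6]
opening: 0.0137
gripper_force: 55.0
t: 8.75
tool_pos: [0.5032, -0.0498, 0.1425]
orientation: [-1.997, -2.423, 0.001]
force: [-0.7, 0.0, -4.0]
opening: 0.0133
gripper_force: 55.0
t: 9.05
tool_pos: [0.5041, -0.0496, 0.1421]
orientation: [1.997, 2.424, 0.001]
force: [-2.8, 2.5, 4.4]
opening: 0.0132
gripper_force: 55.0
```

```bash
python3 -m pendant '[[[0,0,0,0.1,0],[0,0,0,0,0]]]'
python3 - <<'E'
from plant import robot;from h import *
d={n:robot.read_camera(n) for n in("wrist","scene")}
for n,roi in(("wrist",(220,60,340,150)),("scene",(150,190,260,300))):
    for p,a in blobs(d[n],[3,180,100],[16,255,255],roi,15)[1]:print(n,p,a)
a=cv2.resize(d["scene"]["img"][190:300,150:270],None,fx=3.3,fy=3.3,interpolation=2);b=d["wrist"]["img"][50:413,90:470]
cv2.imwrite("pics/m5.png",np.hstack([a,b]))
todo(robot.read_state(),[.5043,-.0498,.141],.192)
E
```

```text
t: 9.25
tool_pos: [0.5044, -0.0494, 0.1421]
orientation: [1.997, 2.424, 0.002]
force: [-5.6, 5.1, 10.5]
opening: 0.0135
gripper_force: 55.1
wrist [278.6 117.2] 1695
scene [187.8 266. ] 103
t 9.35 tcp [ 0.5044 -0.0494  0.1421] F [-5.6  4.7 10.7] op 0.0136 tilt [ 0.002  0.001 -1.   ] turn deg 0.04 shift now [-0.03 -0.02  0.11] after turn [-0.03 -0.02  0.11]
```

View pics/m5.png

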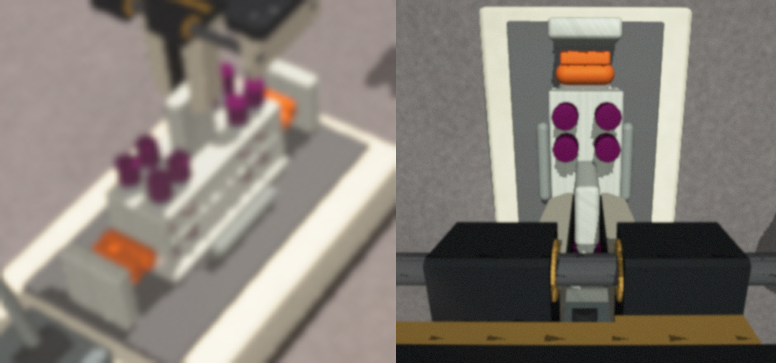

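Both clips have snapped over the lugs at (125,255) and (285,105), and the rack rests on the deck: TCP stayed at 0.142 m while the force rose. I release and lift off.

```bash
python3 -m pendant '[[[0,0,0,-0.15,0],[0.35,0,0,0,0],[0.35,0,0,0,0],[0.35,0,0,0,0],[0.35,0,0,-0.5,0],[0.35,0,0,-2,0],[0.35,0,0,-3,0],[0.35,0,0,-3,0]]]'
python3 -m pendant '[[[0,0,0,-1.5,0],[0,0,0,0,0],[0,0,0,0,0],[0,0,0,0,0]]]' 30
python3 - <<'E'
from plant import robot;from h import *
c=robot.read_camera("wrist");t=robot.read_camera("top");s=robot.read_camera("scene")
todo(robot.read_state(),[.4318,-.2265,.135],.192)
G=([50,120,40],[75,255,255])
p=[max(blobs(c_,*G,roi)[1],key=lambda x:x[1])[0] for c_,roi in((t,(415,205,450,240)),(s,(125,250,160,280)))]
print(p,tri(t,p[0],s,p[1]))
for p,a in blobs(s,[3,180,100],[16,255,255],(150,190,260,300),15)[1]:print(p,a)
_,b=blobs(c,[130,60,30],[172,255,255],(200,60,360,320),50)
for p,a in b:print("caps",p,a,onz(c,p,.086+.06).round(4))
E
```

```text
t: 10.15
tool_pos: [0.5035, -0.05, 0.2275]
orientation: [-1.998, -2.424, 0.001]
force: [-0.0, 0.4, 0.9]
opening: 0.0323
gripper_force: 0.0
t: 10.55
tool_pos: [0.5029, -0.0498, 0.2396]
orientation: [-1.996, -2.422, 0.002]
force: [0.4, 0.3, 0.3]
opening: 0.0051
gripper_force: 0.0
t 10.7 tcp [ 0.5031 -0.0498  0.2401] F [-0.3  0.1  0.1] op 0.0006 tilt [-0.002  0.    -1.   ] turn deg 0.02 shift now [-15.99 -10.35  10.52] after turn [-15.99 -10.35  10.52]Traceback (most recent call last):
  File "<stdin>", line 5, in <module>
ValueError: max() iterable argument is empty
```

```bash
python3 -m pendant '[[[0,-3.2,-2.6,0,0],[0,-3.2,-2.6,0,0],[0,-3.2,-2.6,0,0],[0,-3.2,-2.6,0,0],[0,-3.2,0,0,0],[0,0,0,0,0],[0,0,0,0,0]]]'
python3 -m pendant '[[[0,0,0,3,0],[0,0,0,3,0],[0,0,0,2.5,0],[0,0,0,1.5,0],[0,0,0,0,0],[0,0,0,0,0]]]'
python3 - <<'E'
from plant import robot;from h import *
c=robot.read_camera("wrist");t=robot.read_camera("top");s=robot.read_camera("scene")
todo(robot.read_state(),[.547,-.204,.135],.192)
cv2.imwrite("pics/m6.png",np.hstack([cv2.resize(s["img"][150:330,70:290],None,fx=2,fy=2,interpolation=2),c["img"][60:420,120:470]]))
E
```

```text
t: 11.4
tool_pos: [0.4319, -0.2269, 0.2409]
orientation: [-1.999, -2.422, -0.0]
force: [1.2, -0.3, 0.5]
opening: 0.0
gripper_force: 0.0
t: 12.0
tool_pos: [0.4328, -0.2265, 0.1424]
orientation: [1.997, 2.425, 0.0]
force: [1.2, 0.7, 0.6]
opening: 0.0005
gripper_force: 0.0
t 12.15 tcp [ 0.4334 -0.2274  0.1434] F [-0.  -0.3  0.7] op 0.0007 tilt [ 0.002 -0.002 -1.   ] turn deg 0.03 shift now [ 0.12 11.59  0.87] after turn [ 0.13 11.59  0.87]
```

View pics/m6.png

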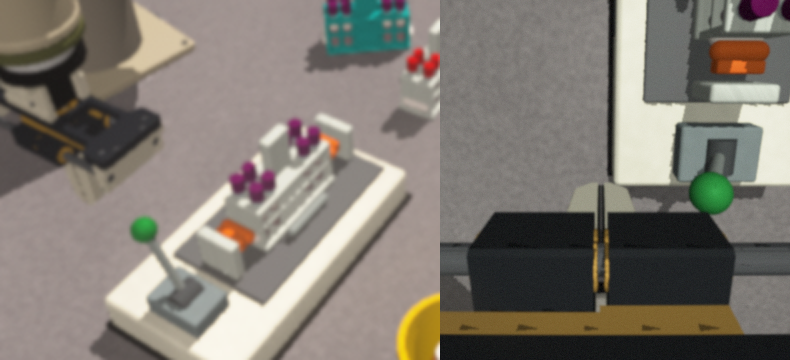

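The rack stays clipped home and the lever is still off, with its knob at (144,229) on the left and (711,192) on the right. The fingers are on its near side, so I push along +y of the tool.

```bash
python3 -m pendant '[[[0,0.1,0,0.8,0],[0,0,1.5,0,0],[0,0,1.5,0,0],[0,0,1,0,0],[0,0,1,0,0],[0,0,1,0,0],[0,0,1,0,0],[0,0,1,0,0]]]'
python3 -m pendant '[[[0,0,1,0,0],[0,0,1,0,0],[0,0,0.8,0,0],[0,0,0.5,0,0],[0,0,0,0,0]]]'
python3 - <<'E'
from plant import robot;from h import *
c=robot.read_camera("wrist");t=robot.read_camera("top");s=robot.read_camera("scene")
todo(robot.read_state(),[.547,-.204,.135],.192)
cv2.imwrite("pics/m7.png",np.hstack([cv2.resize(s["img"][150:330,70:290],None,fx=2,fy=2,interpolation=2),c["img"][60:420,120:470]]))
for n,i in(("w",c),("s",s)):
  for p,a in blobs(i,[50,120,40],[75,255,255],(60,180,350,350),15)[1]:print(n,p,a,onz(i,p,.153))
E
```

```text
t: 12.95
tool_pos: [0.5145, -0.2118, 0.1398]
orientation: [1.992, 2.418, 0.004]
force: [0.1, -1.0, 3.5]
opening: 0.0002
gripper_force: 1.4
t: 13.45
tool_pos: [0.5432, -0.204, 0.1328]
orientation: [-1.997, -2.424, 0.0]
force: [0.2, 0.9, 0.5]
opening: 0.0003
gripper_force: 0.0
t 13.6 tcp [ 0.5428 -0.2043  0.1333] F [-0.1 -0.2  0.1] op 0.0007 tilt [-0.001  0.    -1.   ] turn deg 0.01 shift now [-0.05  0.42 -0.17] after turn [-0.05  0.42 -0.17]
w [327.7 257.2] 990 [ 0.57056535 -0.19810755  0.153     ]
s [168.8 279.2] 96 [ 0.56701717 -0.20065106  0.153     ]
```

View pics/m7.png

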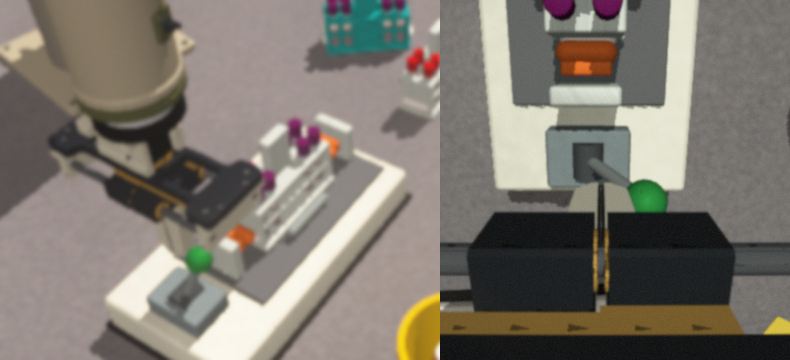

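The lever is over, with its knob at (199,260) on the left, but at about 0.9 rad it is not quite at the stop. I push a little further.

```bash
python3 -m pendant '[[[0,0,0.4,0,0],[0,0,0.3,0,0],[0,0,0,0,0]]]'
python3 -m pendant '[[[0,0,0.3,0,0],[0,0,0,0,0]]]'
```

```text
t: 13.9
tool_pos: [0.5503, -0.203, 0.1337]
orientation: [1.998, 2.424, 0.0]
force: [-0.2, 0.3, 0.8]
opening: 0.0006
gripper_force: 0.0
t: 14.1
tool_pos: [0.5532, -0.2024, 0.1337]
orientation: [1.998, 2.424, 0.0]
force: [-0.1, -0.2, -0.2]
opening: 0.0007
gripper_force: 0.0
```

```bash
python3 -m pendant '[[[0,0,0.3,0,0],[0,0,0,0,0]]]'
python3 - <<'E'
from plant import robot;from h import *
c=robot.read_camera("wrist");s=robot.read_camera("scene")
for n,i in(("w",c),("s",s)):
  for p,a in blobs(i,[50,120,40],[75,255,255],(60,180,350,350),15)[1]:print(n,p,a,onz(i,p,.153))
E
```

```text
t: 14.3
tool_pos: [0.5553, -0.202, 0.1336]
orientation: [-1.997, -2.423, 0.002]
force: [-3.8, -1.0, 2.8]
opening: 0.0003
gripper_force: 2.3
w [321.  254.2] 826 [ 0.57852771 -0.19534005  0.153     ]
s [172.4 281.8] 98 [ 0.57712538 -0.19986667  0.153     ]
```

The force has jumped to about 4 N and the knob is at x_r ≈ 0.043 m, so the lever is at its stop. I back off, rise, and verify.

```bash
python3 -m pendant '[[[0,0,-1.5,0,0],[0,0,-3,0,0],[0,0,-3,0,0],[0,0,-3,0,0],[0,0,-3,0,0],[0,0,0,-3,0],[0,0,0,-4,0],[0,0,0,-4,0]]]'
python3 -m pendant '[[[0,-3,0,0,0],[0,-3,0,0,0],[0,-3,0,0,0],[0,0,0,0,0]]]'
python3 - <<'E'
from plant import robot;from h import *
t=robot.read_camera("top");s=robot.read_camera("scene")
G=([50,120,40],[75,255,255])
a=blobs(t,*G,(400,150,450,240))[1];b=blobs(s,*G,(125,240,200,310))[1];print(a,b)
if a and b:print(tri(t,a[0][0],s,b[0][0]))
cv2.imwrite("pics/m8.png",np.hstack([cv2.resize(s["img"][110:330,120:360],None,fx=1.7,fy=1.7,interpolation=2),cv2.resize(t["img"][160:347,170:450],None,fx=1.37,fy=2,interpolation=2)]))
E
```

```text
t: 15.2
tool_pos: [0.423, -0.2274, 0.2446]
orientation: [-1.998, -2.424, -0.001]
force: [0.6, -0.7, 0.4]
opening: 0.0004
gripper_force: 0.0
t: 15.6
tool_pos: [0.4408, -0.3187, 0.2432]
orientation: [2.0, 2.422, -0.001]
force: [0.3, 1.1, -0.6]
opening: 0.0004
gripper_force: 0.0
[(array([424.1, 188.1]), 56)] [(array([172.3, 281.8]), 95)]
(array([ 0.57638017, -0.20007927,  0.1525639 ]), np.float64(0.0007163389627198405))
```

```bash
python3 -c "
import cv2;print(cv2.imread('pics/m8.png').shape)"
```

```text
(374, 792, 3)
```

View pics/m8.png

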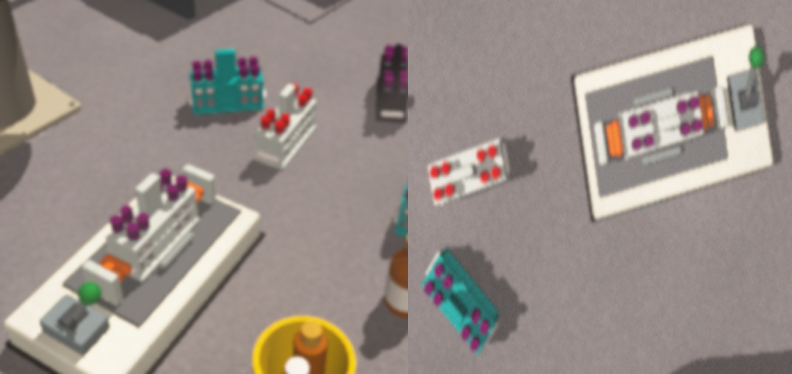

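The final picture shows the rack clipped in on the seat at (150,225), the lever fully over with its knob at (90,292), the red rack, tub and bottle standing, and the arm clear.

```bash
python3 -c "
from plant import robot;print(robot.close_job())"
```

```text
the job is handed in; nothing more can be done
None
```

The purple rack is clipped home on the rocker, the lever is fully over to its stop, the bystanders are untouched and the arm is clear; I handed the job in at about 16 s on the robot's clock and got no verdict back.

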